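# Hold the sprung length gauge at its mark

### The arm

A 6-joint arm with a two-finger parallel gripper is mounted at the origin on a cart in front of the work surface, level with it; the furniture and walls round the work are solid. World frame = base frame: x ahead of the robot, y to its left, z up, the work surface at z = 0. Lengths are in m, angles in rad, forces in N, time in s.
With the tool pointing down it reaches from about 0.275 to 0.75 m from the base axis. Payload 10.2 kg.
Tool frame: the origin (TCP) lies on the centre line of the jaws, within the pads' length; the fingertips stand 17 mm ahead of it and the grasp point (between the pads) lies 2 mm behind it; z points along the fingers, y is the direction in which the jaws open and shut (so a half turn about z gives the same grasp; the last joint's range is limited). The gripper opens to 85 mm and grips with 20 to 120 N. Pads are 22 mm wide; open, the fingers measure 114 mm over their backs; the gripper's body (76 mm by 85 mm) begins 54 mm behind the grasp point. The pads swing forward as they close: fully open they stand 13 mm farther back than shut.
Start: joints at [0.882, 0.313, 1.498, -0, 1.331, -0.223], TCP at [0.236, 0.469, 0.248] pointing down, gripper open.
Joint ranges: [-2.94, 2.94], [-0.97, 2.17], [0.19, 2.56], [-1.23, 4.37], [0.02, 3.11], [-2.88, 2.88]. Speed limits (rad/s): [2.39, 2.39, 3.01, 3.14, 3.14, 3.14].

### API

Orientations are given as a 3x3 rotation matrix whose columns are the frame's x, y, z axes.
In Python, from rig import bot, imaging, job gives the robot as it stands. The module is installed in compiled form; this text tells all that it offers.
- The arm moves only by the tool jog_arm, never from a script. Its argument "moves" is a list of rows, each a list of 4 numbers: the shift along the world's x, y, z in mm, then the turn about the world's z in degrees. A call has 1 to 8 rows; each row is the pose to reach, as a shift and turn from the pose commanded when the call began; what a row does not reach only later rows make up. A row lasts 1/12 s, in which the tool goes at most 41.7 mm and 7.16 degrees, less where a joint would pass 70% of its speed; a pose out of reach is approached as far as the arm can. A call with a gripper value outside its range is refused whole. "grip" is the opening, from -1 (shut) to 1 (fully open), set as the call begins (left out, the last holds). The fingers move at their own pace and stop on an object; "newtons" is the grip in N (left out, the last holds). Time passes only in rows, so rows that repeat a pose let the fingers close. It gives the time, the measured TCP pose, the force and the opening at its end, in the units of the state.
- bot.get_state(): the state, without advancing time (a new reading comes with each control period).
- imaging.camera(name): name is "side" or "top"; returns a dict with "frame" (480x640x3 uint8, red, green, blue), "z_map" (480x640 float32, m along the optical axis (not along the pixel's ray), 0 where there is no reading), "K" (3x3 intrinsics, pixels), "R" (3x3) and "t" (3): a world point X has camera coordinates R X + t. Camera axes: x right, y down, z forward; pixel columns grow to the right and rows downward; lengths in m; the calibration is good to about 2 mm. A picture is of the moment at which its call begins.
- job.close_job(): hands the job in, once; it reports no verdict.
The state is a dict: "clock": time; "q": joint angles; "qd": joint speeds; "joint_efforts": joint torques, N m; "ee_pos": TCP position; "orientation": TCP orientation; "ft_force": force on the tool from outside, world axes, zero at the start; "torque": the same for the moment, N m; "grip_width": finger opening in m.
Only numpy, scipy, OpenCV 4.12 (cv2) and the standard library are available. Lean on these libraries where they do the work, as an engineer would, in place of code of your own. Each camera call takes 0.05 s, during which the arm holds its last target.

### The job

The sausage links are to be measured with the sprung length gauge on the table. First stand the small spice tin that blocks its slide upright on the bare table, off the gauge's board; then pull the slide out by its wooden post until the slide's index finger is level with the pointed tip of the marker clamp, and finish still holding it there, because the spring pulls it back. Leave the cork, the jar lid and the matchbox where they are.

Things in the scene. Friction and masses are not known exactly. Their poses are not given: they have to be found in the camera images.
- gauge: Length gauge fixed on the table: wooden board 330x100x12 mm (x,y,z), flat dark steel spring case on it (x 35..160, y -23..23, top z 38 mm). Origin: centre of the board's underside. The slide pulls out along its -x (roughly to the robot's right). Its +y edge, nearer the robot, has the marker clamp. On its -y side the table is always bare for x -160..0, y -160..-50 mm. Scale lines 10 mm apart
- blade: The gauge's slide: a flat steel blade out of the case, 20 mm above the table, ending in a 24x24 mm steel foot (top 27 mm up) with an upright round wooden post, 20 mm thick, 27 to 84 mm above the table: the handle. Origin at table level on the post's axis; axes parallel to the gauge's
- blade_out (a joint): How far the slide is pulled out, m: 0 fully in (the start; post axis at gauge x = +5 mm), growing along the gauge's -x, stop at 0.115. The spring pulls it in with about 3 N at 0, rising by 45 N/m (up to 8 N)
- post_grip (a point): On the axis of the post, 70 mm above the table and 14 mm below the post's top: where to grip
- index_tip (a point): Tip of the slide's small dark steel index finger, which sticks out sideways from the foot on the gauge's +y side; 23 mm from the post's axis in gauge y, level with it in x, 21 mm above the table
- marker: Dark steel marker clamp, fixed on the board's +y edge at the wanted length (differs each time): 16 mm along x, y 36..59 mm, top 32 mm (screw head 37 mm) above the table, with a point towards the blade. Origin at table level on the board's centre line, level with the point; axes parallel to the gauge's. The slide is right when blade and marker have the same gauge x
- marker_tip (a point): Point of the marker clamp, 26 mm from the board's centre line, 21 mm above the table; the index finger passes it with a 3 mm gap
- spice_tin: Small upright round tin with a grey lid and a worn grey and brown body, 49 mm in diameter, 72 mm tall, about 0.12 kg. Origin: centre of its underside; z up. It stands on the board (12 mm above the table) in front of the post, in the way of the slide. A taller tin elsewhere is not meant
- cork_stopper: Cork, 30 mm across, 28 mm tall, loose beyond the board's -x end; leave alone. Origin: centre of underside
- jar_cap: Round grey jar lid, 63 mm across, 15 mm tall, loose beyond the board's -x end; leave alone. Origin: centre of underside
- match_box: Matchbox 36 x 56 x 16 mm, loose beside the spring case on the gauge's -y side; leave alone. Origin: centre of underside
Not all that is in view belongs to the job. What is meant by the spice_tin is not blue or turquoise, and is the larger of those in its own colour.

How it is judged:
By the outcome, as a careful person would: the job done as asked, in the order asked, and still so for the second after the job is handed in, while the arm keeps its last pose, push and grip.
It also fails if it takes over 45 s, if anything falls off the work surface, if the arm or the gripper's body presses on something with over 40 N, if the wrist force passes 120 N, or if a joint passes its speed limit or range.

## Working session

There is one attempt and no reset: what is moved stays moved. The work goes in short steps, Python scripts to look and compute and a tool call to move; the robot and the scene stay as the last step left them, time stands still between calls to the robot, and variables do not carry over. Pictures are saved under pics/ and viewed, and the job is handed in when it is done.

Besides the shell and the picture viewer there is one more tool, called after "Request:" as name(argument=value, ...), one argument or row to a line, values as JSON. jog_arm: Moves the arm, as the interface text tells. Its arguments: {"type":"object","properties":{"moves":{"type":"array","items":{"type":"array","items":{"type":"number"}}},"grip":{"type":"number"},"newtons":{"type":"number"}},"required":["moves"]}

```bash
mkdir -p pics; cat > h.py <<'E'
import numpy as np, cv2
from rig import bot, imaging, job
def snap(n,f):
    c=imaging.camera(n); cv2.imwrite('pics/'+f+'.png',c['frame'][:,:,::-1]); np.savez('pics/'+f+'.npz',**c); return c
def w(c,u,v,z=None):
    K,R,t=c['K'],c['R'],c['t']
    r=np.linalg.inv(K)@np.array([u,v,1.])
    if z is None:
        p=r*c['z_map'][int(v),int(u)]; return R.T@(p-t)
    d=R.T@r; o=-R.T@t
    return o+d*(z-o[2])/d[2]
def px(c,X):
    p=c['K']@(c['R']@np.array(X)+c['t']); return p[:2]/p[2]
E
python3 - <<'E'
from h import *
for n in('top','side'):
    c=snap(n,n+'0'); print(n,-c['R'].T@c['t'],c['R'])
print(bot.get_state())
E
```

```text
top [0.40300841 0.01038817 0.90289038] [[ 0.02694816 -0.99951896 -0.01535046]
 [-0.99359629 -0.02509657 -0.11016617]
 [ 0.10972793  0.01822094 -0.99379464]]
side [ 0.21740186 -0.57612125  0.61656379] [[ 0.90650485 -0.42211405  0.0082879 ]
 [-0.26035626 -0.57436234 -0.7760944 ]
 [ 0.33236061  0.70137553 -0.63056228]]
{'clock': 0.1, 'q': array([ 8.81622669e-01,  3.13391996e-01,  1.49833148e+00, -1.44058554e-07,
        1.33097219e+00, -2.23425142e-01]), 'qd': array([-0.00020192, -0.00191054, -0.0013635 ,  0.00115298, -0.00078166,
       -0.0003985 ]), 'joint_efforts': array([ 3.74009163e-03, -4.12894464e+01, -2.60141015e+01, -1.37807028e-04,
        3.00107866e-03, -4.79562323e-05]), 'ee_pos': array([0.23566968, 0.46891544, 0.24780449]), 'orientation': array([[-8.93485593e-01,  4.49091307e-01, -7.01297510e-04],
       [ 4.49091789e-01,  8.93485221e-01, -8.51363167e-04],
       [ 2.44259163e-04, -1.07562768e-03, -9.99999392e-01]]), 'ft_force': array([-0.95472166,  0.65751178, -0.87006749]), 'torque': array([-0.0015072 , -0.0234742 , -0.02408201]), 'grip_width': 0.08544839586620609}
```

View pics/top0.png

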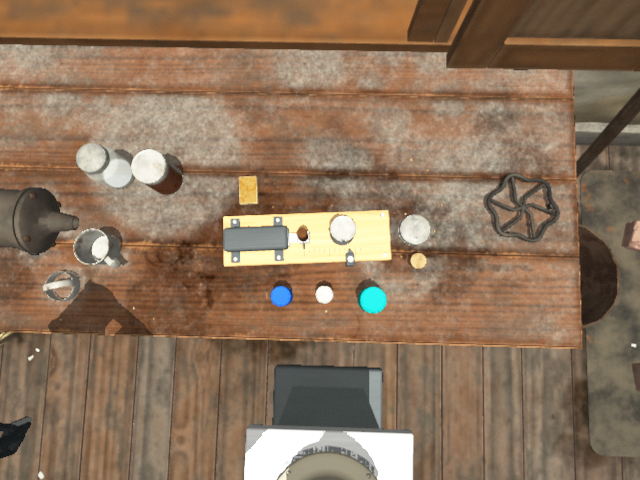

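View pics/side0.png

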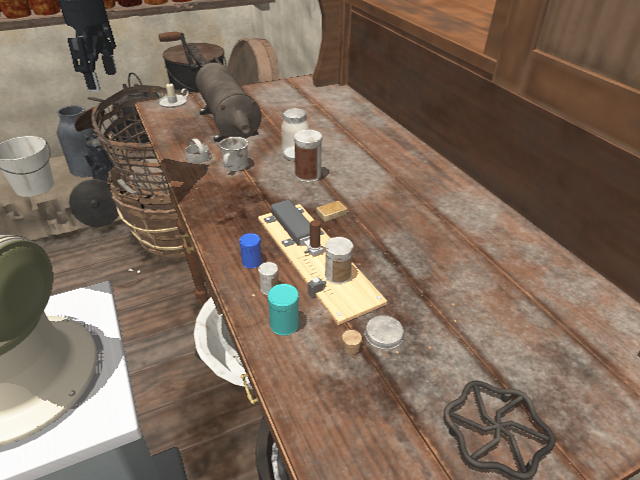

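```bash
python3 - <<'E'
import cv2
a=cv2.imread('pics/top0.png')[165:315,215:435]
cv2.imwrite('pics/top0c.png',cv2.resize(a,None,fx=3.6,fy=3.6,interpolation=cv2.INTER_CUBIC))
a=cv2.imread('pics/side0.png')[190:360,235:415]
cv2.imwrite('pics/side0c.png',cv2.resize(a,None,fx=3.5,fy=3.5,interpolation=cv2.INTER_CUBIC))
E
```

```text
(no output)
```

View pics/top0c.png

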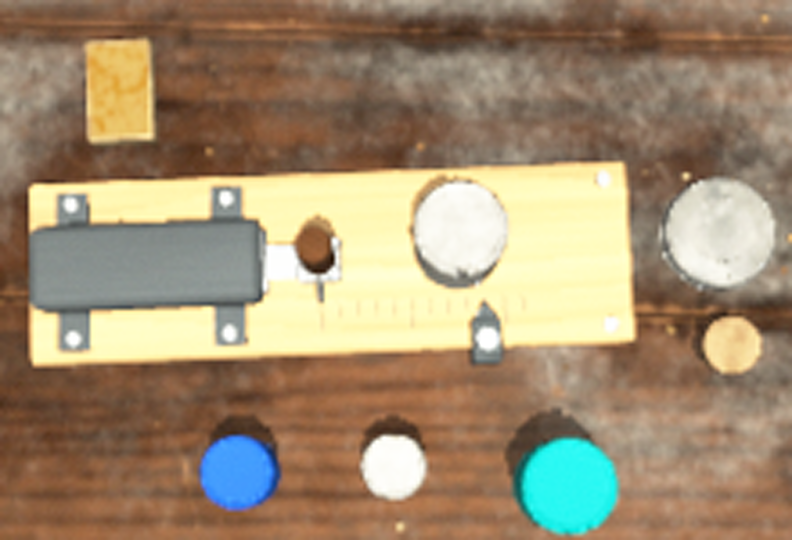

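View pics/side0c.png

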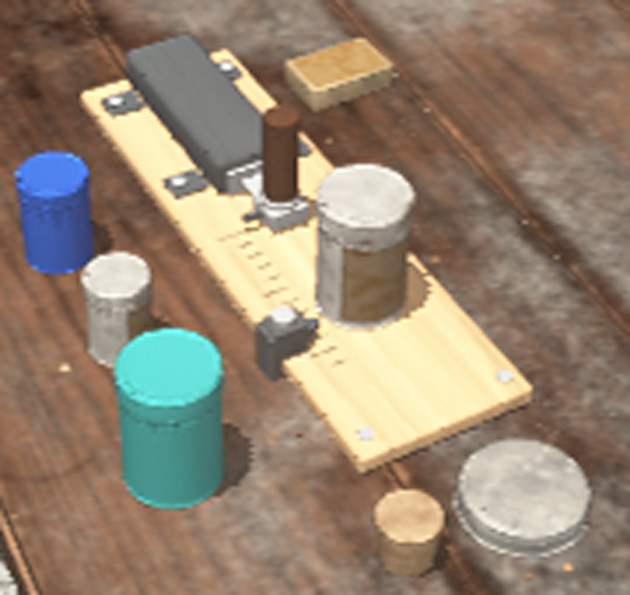

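```bash
python3 - <<'E'
from h import *
c=dict(np.load('pics/top0.npz'))
f=lambda x,y:(x/3.6+215-.36,y/3.6+165-.36)
P={}
for n,x,y,z in [('TL',28,184,.012),('TR',626,162,.012),('BR',635,341,.012),('BL',33,366,.012),('tin',461,224,.084),('mtip',486,303,.021),('itip',321,301,.021),('post',317,240,.084),('cap',719,232,.015),('cork',733,344,.028),('teal',568,486,.09),('whitesmall',394,466,.06),('blue',239,472,.06),('box',119,90,.016)]:
    u,v=f(x,y); P[n]=w(c,u,v,z); print(n,P[n].round(4),w(c,u,v).round(4))
L=(P['TL']+P['BL'])/2;Rr=(P['TR']+P['BR'])/2
print(np.linalg.norm(L-Rr),np.linalg.norm(P['TL']-P['BL']))
d=(L-Rr);d/=np.linalg.norm(d);print('yaw of gauge x',np.degrees(np.arctan2(d[1],d[0])))
o=(L+Rr)/2;ey=np.array([-d[1],d[0],0]);print('o',o)
for n in P: print(n,((P[n]-o)@d*1000).round(1),((P[n]-o)@ey*1000).round(1))
for g in [(-80,-105),(-60,-110)]: print(g,o+d*g[0]/1000+ey*g[1]/1000)
# depth-based: tin lid pixels and post
z=c['z_map'];vs,us=np.mgrid[0:480,0:640]
r=np.stack([us,vs,np.ones_like(us)],-1)@np.linalg.inv(c['K']).T*z[...,None]
X=(r-c['t'])@c['R']
def bl(u0,u1,v0,v1,z0,z1):
    q=X[v0:v1,u0:u1].reshape(-1,3);q=q[(q[:,2]>z0)&(q[:,2]<z1)];return len(q),q.mean(0),(q.min(0)+q.max(0))/2,np.ptp(q,0)
print('tin',bl(325,362,205,250,.075,.095))
print('post',bl(292,314,222,242,.075,.095))
s=dict(np.load('pics/side0.npz'))
k=lambda x,y:(x/3.5+235-.36,y/3.5+190-.36)
for n,x,y,zz in [('tin',365,195,.084),('post',282,117,.084),('mtip',318,323,.021),('itip',248,216,.021)]:
    q=w(s,*k(x,y),zz);print('side',n,q.round(4),((q-o)@d*1000).round(1),((q-o)@ey*1000).round(1))
E
```

```text
TL [0.5567 0.2216 0.012 ] [ 0.5591  0.2249 -0.002 ]
TR [ 0.5769 -0.1073  0.012 ] [ 0.5796 -0.1091 -0.0017]
BR [ 0.4784 -0.1132  0.012 ] [ 0.4793 -0.1146  0.0018]
BL [0.4564 0.2138 0.012 ] [0.4569 0.2159 0.0026]
tin [ 0.5292 -0.0152  0.084 ] [ 0.5292 -0.0152  0.0839]
mtip [ 0.4962 -0.0316  0.021 ] [ 0.4957 -0.0313  0.0257]
itip [0.495  0.0575 0.021 ] [0.4948 0.0574 0.0226]
post [0.5193 0.0571 0.084 ] [0.5189 0.0569 0.0868]
cap [ 0.5389 -0.1578  0.015 ] [ 0.5392 -0.1581  0.013 ]
cork [ 0.4768 -0.163   0.028 ] [ 0.4768 -0.1629  0.0282]
teal [ 0.3996 -0.0702  0.09  ] [ 0.3996 -0.0719  0.0733]
whitesmall [0.4073 0.0155 0.06  ] [0.4073 0.0156 0.0507]
blue [0.4021 0.0946 0.06  ] [0.4021 0.0953 0.0528]
box [0.6098 0.1729 0.016 ] [0.61   0.1731 0.0151]
0.32860018799943114 0.1006350259657469
yaw of gauge x 93.68928265613201
o [0.51711547 0.05375447 0.012     ]
TL 165.0 -50.3
TR -164.5 -49.3
BR -164.1 49.3
BL 163.6 50.3
tin -69.6 -7.6
mtip -83.8 26.4
itip 5.1 21.8
post 3.2 -2.4
cap -212.5 -8.1
cork -213.7 54.1
teal -116.2 125.2
whitesmall -31.1 112.1
blue 48.2 112.2
box 113.0 -100.2
(-80, -105) [ 0.62704553 -0.01932345  0.012     ]
(-60, -110) [0.63074825 0.00095683 0.012     ]
tin (569, array([ 0.5276849 , -0.01474773,  0.08288416]), array([ 0.52778297, -0.01414735,  0.08122653]), array([0.04766239, 0.04739493, 0.01238474]))
post (95, array([0.51737201, 0.0595822 , 0.08333453]), array([0.51792094, 0.06025252, 0.08094492]), array([0.01955974, 0.01845368, 0.01181127]))
side tin [ 0.529  -0.0185  0.084 ] -72.9 -7.2
side post [0.5187 0.0554 0.084 ] 1.6 -1.7
side mtip [ 0.4984 -0.032   0.021 ] -84.4 24.2
side itip [0.5002 0.0578 0.021 ] 5.1 16.6
```

Request:
jog_arm(
  moves=[
    [292,-484,-60,0],
    [292,-484,-60,0],
    [292,-484,-60,0],
    [292,-484,-60,0],
    [292,-484,-60,0],
    [292,-484,-60,0],
    [292,-484,-60,0],
    [292,-484,-60,0],
  ],
  grip=1,
)

```text
clock: 0.77
ee_pos: [0.4075, 0.1833, 0.2129]
orientation: [[-0.893, 0.449, -0.0], [0.449, 0.893, 0.0], [0.0, -0.0, -1.0]]
ft_force: [0.8, 0.0, 0.7]
grip_width: 0.0855
```

Request:
jog_arm(
  moves=[
    [118,-193,-25,0],
    [118,-193,-25,0],
    [118,-193,-25,0],
    [118,-193,-25,0],
    [118,-193,-25,0],
    [118,-193,-25,0],
    [118,-193,-25,0],
    [118,-193,-25,0],
  ],
)

```text
clock: 1.43
ee_pos: [0.5249, -0.0083, 0.1874]
orientation: [[-0.893, 0.451, -0.001], [0.451, 0.893, 0.001], [0.002, -0.0, -1.0]]
ft_force: [0.1, -0.5, 0.0]
grip_width: 0.0854
```

Request:
jog_arm(
  moves=[
    [3,-7,0,0],
    [3,-7,-30,0],
    [3,-7,-60,0],
    [3,-7,-90,0],
    [3,-7,-115,0],
    [3,-7,-132,0],
    [3,-7,-132,0],
    [3,-7,-132,0],
  ],
)

```text
clock: 2.1
ee_pos: [0.5279, -0.0141, 0.0564]
orientation: [[-0.894, 0.448, -0.001], [0.448, 0.894, 0.0], [0.001, -0.0, -1.0]]
ft_force: [-0.0, 0.6, 0.9]
grip_width: 0.0857
```

```bash
python3 - <<'E'
from h import *
c=snap('side','s1');a=c['frame'][150:330,220:440,::-1]
cv2.imwrite('pics/s1c.png',cv2.resize(a,None,fx=3.3,fy=3.3))
E
```

```text
(no output)
```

View pics/s1c.png

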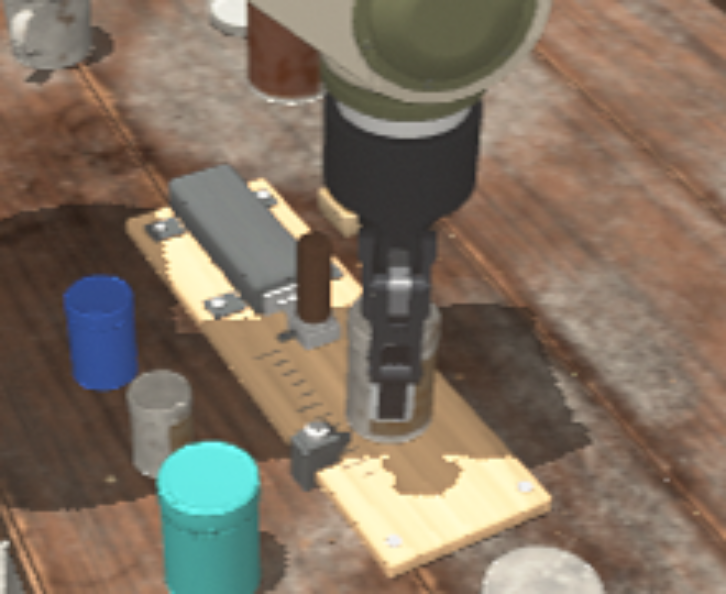

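The side view shows the open jaws straddling the tin (crop ~395,370), with the post (313,275) and marker (320,445) clear. I'll close on it.

Request:
jog_arm(
  moves=[
    [0,0,0,0],
    [0,0,0,0],
    [0,0,0,0],
    [0,0,0,0],
    [0,0,0,0],
    [0,0,0,0],
    [0,0,0,0],
    [0,0,0,0],
  ],
  grip=-1,
  newtons=35,
)

```text
clock: 2.82
ee_pos: [0.5284, -0.0148, 0.0572]
orientation: [[-0.894, 0.449, 0.001], [0.449, 0.894, -0.0], [-0.001, 0.0, -1.0]]
ft_force: [-2.0, 1.0, 6.6]
grip_width: 0.0473
```

Request:
jog_arm(
  moves=[
    [0,0,15,0],
    [0,0,35,0],
    [0,0,50,0],
    [30,-1,50,0],
    [65,-3,50,0],
    [100,-4,50,0],
    [100,-4,50,0],
    [100,-4,50,0],
  ],
)

```text
clock: 3.48
ee_pos: [0.6286, -0.0188, 0.1055]
orientation: [[-0.894, 0.449, -0.0], [0.449, 0.894, 0.0], [0.0, -0.0, -1.0]]
ft_force: [-0.6, 1.1, 0.0]
grip_width: 0.0468
```

```bash
python3 - <<'E'
from h import *
c=snap('side','s2');a=c['frame'][100:330,220:480,::-1]
cv2.imwrite('pics/s2c.png',cv2.resize(a,None,fx=2.5,fy=2.5)); print(bot.get_state()['ft_force'],bot.get_state()['ee_pos'],bot.get_state()['grip_width'])
E
```

```text
[-0.00532079  0.33451321 -1.40910926] [ 0.62762862 -0.01862768  0.10559266] 0.0474564215095674
```

View pics/s2c.png

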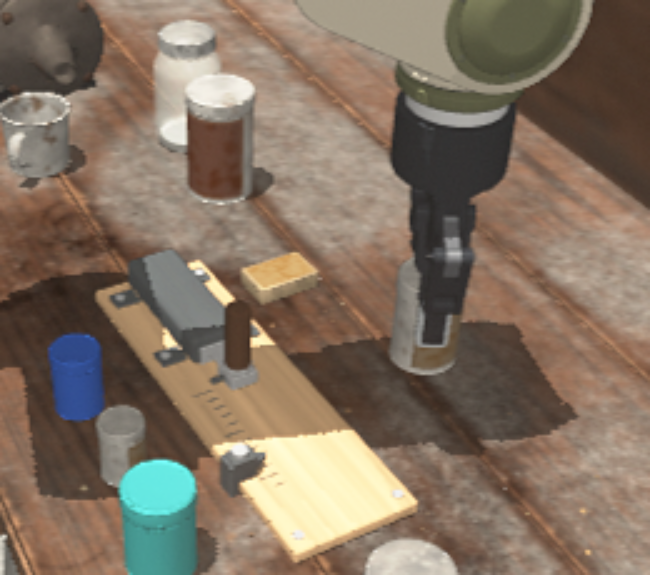

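The side view shows the tin upright in the jaws (crop ~428,315), over bare table beyond the board. I'll lower it.

Request:
jog_arm(
  moves=[
    [0,0,-20,0],
    [0,0,-40,0],
    [0,0,-52,0],
    [0,0,-57,0],
    [0,0,-60,0],
    [0,0,-60,0],
    [0,0,-60,0],
  ],
)

```text
clock: 4.12
ee_pos: [0.6284, -0.0188, 0.0471]
orientation: [[-0.893, 0.449, 0.001], [0.449, 0.893, -0.0], [-0.001, 0.0, -1.0]]
ft_force: [0.1, -0.2, -1.5]
grip_width: 0.0471
```

Request:
jog_arm(
  moves=[
    [0,0,-1,0],
    [0,0,-1.5,0],
    [0,0,-2,0],
    [0,0,-2,0],
  ],
)

```text
clock: 4.45
ee_pos: [0.6284, -0.0188, 0.0453]
orientation: [[-0.894, 0.449, 0.001], [0.449, 0.894, -0.0], [-0.001, 0.0, -1.0]]
ft_force: [-3.0, -0.4, 5.8]
grip_width: 0.0469
```

Request:
jog_arm(
  moves=[
    [0,0,0,0],
    [0,0,0,0],
    [0,0,0,0],
    [0,0,0,0],
    [0,0,0,0],
    [0,0,0,0],
  ],
  grip=1,
)

```text
clock: 4.95
ee_pos: [0.628, -0.0188, 0.044]
orientation: [[-0.893, 0.449, -0.0], [0.449, 0.893, 0.0], [0.0, -0.0, -1.0]]
ft_force: [0.6, 1.0, 0.3]
grip_width: 0.0858
```

Request:
jog_arm(
  moves=[
    [0,0,20,0],
    [0,0,50,0],
    [0,0,90,0],
    [0,0,130,0],
    [-35,20,130,7],
    [-70,40,130,14],
    [-90,60,130,21],
    [-110,78,130,28],
  ],
)

```text
clock: 5.62
ee_pos: [0.5165, 0.0601, 0.1744]
orientation: [[-1.0, -0.029, 0.0], [-0.029, 1.0, 0.0], [-0.0, 0.0, -1.0]]
ft_force: [-0.0, 0.7, 0.4]
grip_width: 0.0857
```

Request:
jog_arm(
  moves=[
    [0,0,0,2],
    [0,0,0,2],
    [0,0,0,2],
  ],
)

```text
clock: 5.87
ee_pos: [0.5183, 0.0591, 0.1744]
orientation: [[-0.998, -0.056, 0.001], [-0.056, 0.998, -0.0], [-0.001, -0.0, -1.0]]
ft_force: [-0.9, -0.7, 0.3]
grip_width: 0.0852
```

```bash
python3 - <<'E'
from h import *
c=snap('side','s3');a=c['frame'][100:330,220:480,::-1]
cv2.imwrite('pics/s3c.png',cv2.resize(a,None,fx=2.5,fy=2.5)); s=bot.get_state();print(s['ee_pos'],s['orientation'][:,1])
E
```

```text
[0.51847838 0.0588792  0.17415908] [-5.58128154e-02  9.98441234e-01 -1.76380144e-04]
```

View pics/s3c.png

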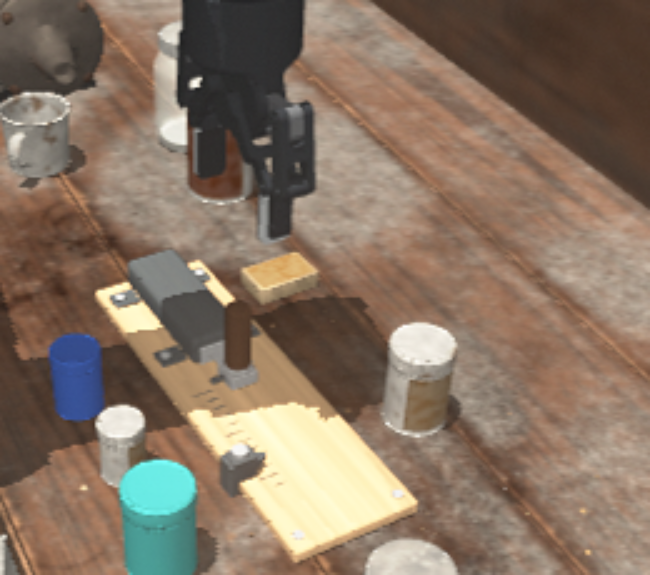

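The tin stands upright on bare table (crop ~420,380) and the jaws are above the post (237,340). Next: down onto the post.

Request:
jog_arm(
  moves=[
    [0,0,-30,0],
    [0,0,-60,0],
    [0,-1,-85,0.5],
    [0,-1,-100,0.5],
    [0,-1,-106,0.5],
    [0,-1,-106,0.5],
    [0,-1,-106,0.5],
  ],
)

```text
clock: 6.5
ee_pos: [0.5187, 0.0579, 0.0687]
orientation: [[-0.998, -0.066, 0.001], [-0.066, 0.998, -0.0], [-0.001, -0.0, -1.0]]
ft_force: [0.5, 0.8, 0.1]
grip_width: 0.0851
```

Request:
jog_arm(
  moves=[
    [0,0,0,0],
    [0,0,0,0],
    [0,0,0,0],
    [0,0,0,0],
    [0,0,0,0],
    [0,0,0,0],
    [0,0,0,0],
    [0,0,0,0],
  ],
  grip=-1,
  newtons=60,
)

```text
clock: 7.17
ee_pos: [0.5182, 0.0586, 0.0686]
orientation: [[-0.998, -0.066, 0.001], [-0.066, 0.998, 0.0], [-0.001, 0.0, -1.0]]
ft_force: [-1.9, 2.7, 5.8]
grip_width: 0.0184
```

```bash
python3 - <<'E'
from h import *
c=snap('side','s4');a=c['frame'][150:330,220:440,::-1]
cv2.imwrite('pics/s4c.png',cv2.resize(a,None,fx=3.3,fy=3.3)); s=bot.get_state();print(s['ee_pos'],s['ft_force'],s['grip_width'])
E
```

```text
[0.51814551 0.05856112 0.0685818 ] [-2.21211836  2.54007304  6.76974976] 0.018179786123044328
```

View pics/s4c.png

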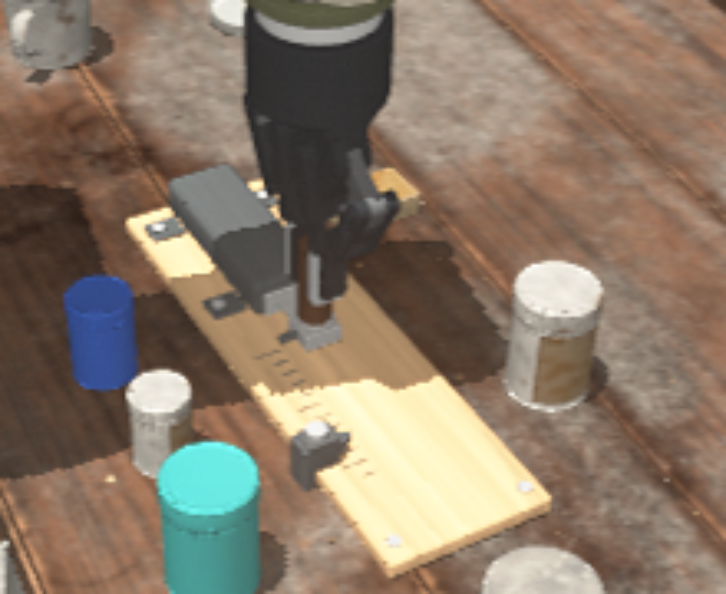

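The post is gripped (18 mm reading, crop ~315,270). Pulling along gauge -x, about 82 mm first.

Request:
jog_arm(
  moves=[
    [1,-15,0,0],
    [2,-30,0,0],
    [3,-45,0,0],
    [4,-60,0,0],
    [4.7,-72,0,0],
    [5.3,-82,0,0],
    [5.3,-82,0,0],
    [5.3,-82,0,0],
  ],
)

```text
clock: 7.88
ee_pos: [0.5235, -0.0235, 0.0686]
orientation: [[-0.998, -0.066, 0.001], [-0.066, 0.998, 0.001], [-0.001, 0.001, -1.0]]
ft_force: [-0.8, 7.0, 6.1]
grip_width: 0.0187
```

```bash
cat > l.py <<'E'
from h import *
import sys
n=sys.argv[1]
c=snap('side','s'+n);a=c['frame'][230:310,270:370,::-1]
cv2.imwrite('pics/s'+n+'c.png',cv2.resize(a,None,fx=7,fy=7,interpolation=cv2.INTER_CUBIC))
c=snap('top','t'+n);a=c['frame'][205:275,290:390,::-1]
cv2.imwrite('pics/t'+n+'c.png',cv2.resize(a,None,fx=7,fy=7,interpolation=cv2.INTER_CUBIC)); s=bot.get_state();print(s['ee_pos'],s['ft_force'],s['grip_width'])
E
python3 l.py 5
```

```text
[ 0.5234821  -0.02312105  0.06854281] [-1.1506134   7.66876514  6.70037635] 0.01827914346355498
```

View pics/s5c.png

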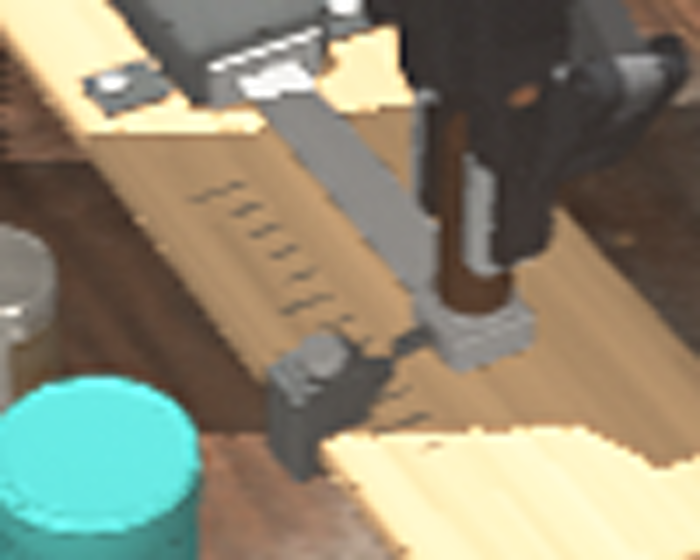

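View pics/t5c.png

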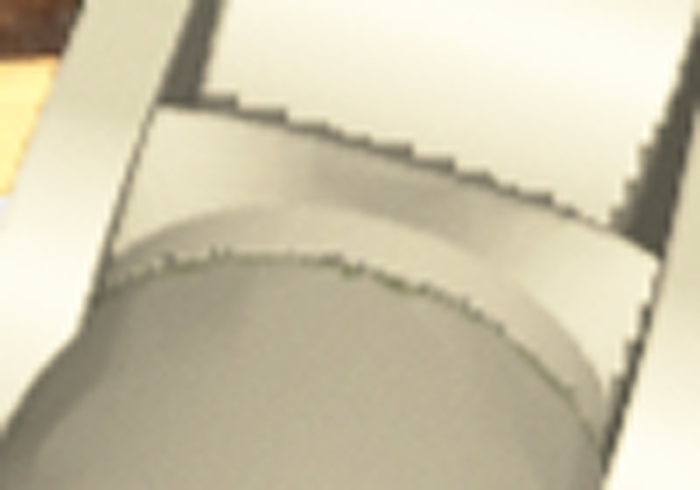

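Top camera is blocked by the arm; the side view shows the index finger's tip (crop ~395,348) a few mm short of the marker point (~393,368). Start-to-marker distance measured 89 mm; moved 82. Advancing 5, then refining.

Request:
jog_arm(
  moves=[
    [0.1,-2,0,0],
    [0.2,-4,0,0],
    [0.3,-5,0,0],
    [0.3,-5,0,0],
    [0.3,-5,0,0],
  ],
)

```text
clock: 8.4
ee_pos: [0.5238, -0.028, 0.0686]
orientation: [[-0.998, -0.066, 0.001], [-0.066, 0.998, 0.001], [-0.001, 0.001, -1.0]]
ft_force: [-0.8, 6.5, 6.1]
grip_width: 0.0184
```

```bash
python3 l.py 6; python3 - <<'E'
import cv2,numpy as np
from h import px
o=np.array([0.51711547,0.05375447,0]);d=np.array([np.cos(np.radians(93.69)),np.sin(np.radians(93.69)),0]);ey=np.array([-d[1],d[0],0])
s=dict(np.load('pics/s6.npz'))
g=lambda x,y,z:px(s,o+d*x/1e3+ey*y/1e3+np.array([0,0,z/1e3]))
a=s['frame'][255:300,295:355,::-1]
b=cv2.resize(a,None,fx=12,fy=12,interpolation=cv2.INTER_CUBIC)
cv2.imwrite('pics/s6z.png',b)
b2=b.copy()
cc=lambda p:tuple(int(q) for q in ((p-np.array([295,255])+.5)*12))
for x in(-82,-84,-86): cv2.line(b2,cc(g(x,15,21)),cc(g(x,36,21)),(0,0,255) if x==-84 else (0,255,0),1)
for X in (-92,-76):
  cv2.line(b2,cc(g(X,36,32)),cc(g(X,59,32)),(255,0,0),1)
  cv2.line(b2,cc(g(X,36,32)),cc(g(X,36,12)),(255,0,0),1)
cv2.imwrite('pics/s6y.png',b2)
E
```

```text
[ 0.5237853  -0.0279079   0.06857865] [-1.77808352  7.05833617  4.87941034] 0.018270054457068228
```

View pics/s6z.png

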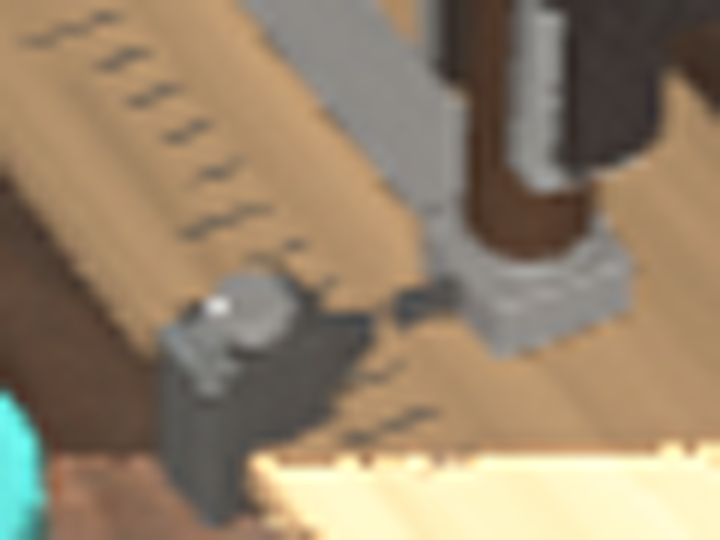

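View pics/s6y.png

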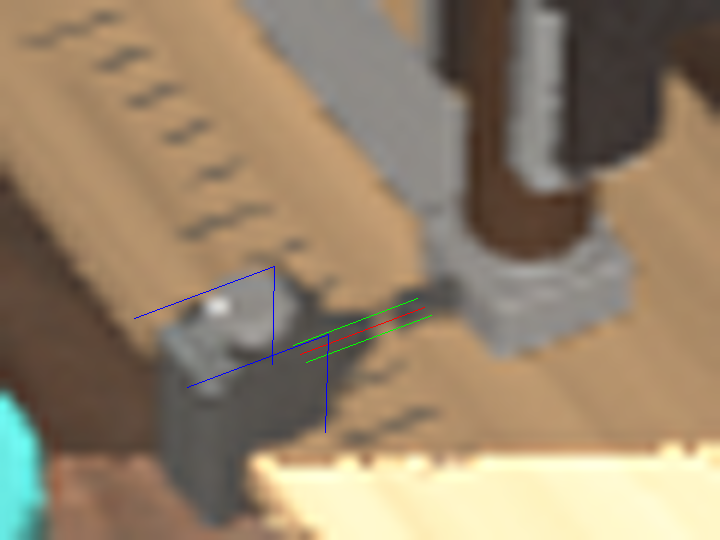

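```bash
python3 - <<'E'
import cv2,numpy as np
s=dict(np.load('pics/top0.npz'))
a=s['frame'][238:268,298:368,::-1]
cv2.imwrite('pics/t0z.png',cv2.resize(a,None,fx=11,fy=11,interpolation=cv2.INTER_NEAREST))
s=dict(np.load('pics/s6.npz'))
a=s['frame'][272:292,312:344,::-1].astype(float)
a=np.clip(a*1.3,0,255).astype(np.uint8)
cv2.imwrite('pics/s6n.png',cv2.resize(a,None,fx=24,fy=24,interpolation=cv2.INTER_NEAREST))
E
```

```text
(no output)
```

View pics/t0z.png

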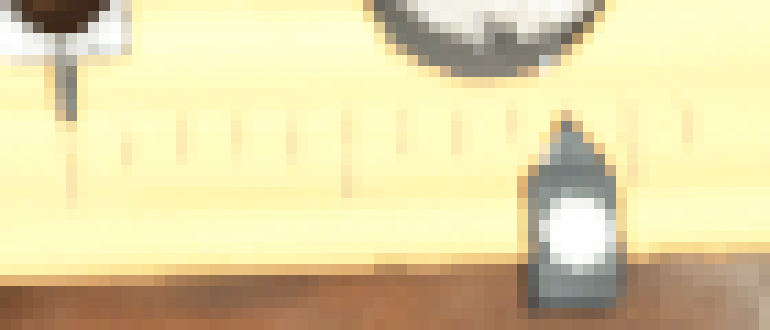

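View pics/s6n.png

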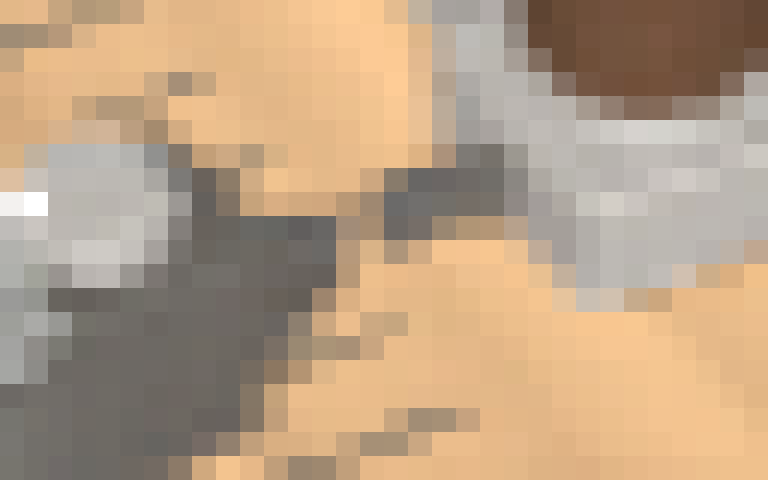

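```bash
python3 - <<'E'
import numpy as np
from h import w
c=dict(np.load('pics/top0.npz'));g=c['frame'].astype(float)
o=np.array([0.51711547,0.05375447,0]);d=np.array([np.cos(np.radians(93.69)),np.sin(np.radians(93.69)),0]);ey=np.array([-d[1],d[0],0])
def G(u,v,z):
    q=w(c,u,v,z)-o; return (q@d*1e3).round(2),(q@ey*1e3).round(2)
b=g[:,:,2] # blue
def cen(v,u0,u1,ch=g.sum(2)):
    r=ch[v,u0:u1]; bg=np.maximum(r[0],r[-1]); k=np.clip(bg-r-6,0,None); return (k*np.arange(u0,u1)).sum()/k.sum()
print('index');[print(v,G(cen(v,300,308),v,.021)) for v in (244,245,246,247,248)]
print('marker');[print(v,cen(v,343,357).round(2),G(cen(v,343,357),v,.021)) for v in (248,249,250,251,252)]
print('lines')
r=b[249:253].mean(0)
import sys
for u in range(302,364):
    if r[u]<r[u-1] and r[u]<=r[u+1]:
        k=np.clip(max(r[u-2],r[u+2])-r[u-1:u+2],0,None); uc=(k*np.arange(u-1,u+2)).sum()/k.sum(); print(round(uc,2),G(uc,250.5,.012))
E
```

```text
index
244 (np.float64(5.71), np.float64(13.47))
245 (np.float64(5.65), np.float64(15.44))
246 (np.float64(5.57), np.float64(17.4))
247 (np.float64(5.52), np.float64(19.36))
248 (np.float64(5.33), np.float64(21.33))
marker
248 349.03 (np.float64(-82.68), np.float64(24.77))
249 348.99 (np.float64(-82.52), np.float64(26.71))
250 349.47 (np.float64(-83.36), np.float64(28.7))
251 350.01 (np.float64(-84.32), np.float64(30.69))
252 350.01 (np.float64(-84.22), np.float64(32.64))
lines
303.89 (np.float64(5.55), np.float64(25.3))
309.21 (np.float64(-4.89), np.float64(25.71))
314.2 (np.float64(-14.69), np.float64(26.09))
nan (np.float64(nan), np.float64(nan))
319.22 (np.float64(-24.54), np.float64(26.47))
324.24 (np.float64(-34.37), np.float64(26.86))
329.21 (np.float64(-44.12), np.float64(27.24))
334.26 (np.float64(-54.02), np.float64(27.62))
nan (np.float64(nan), np.float64(nan))
339.26 (np.float64(-63.81), np.float64(28.01))
nan (np.float64(nan), np.float64(nan))
344.37 (np.float64(-73.81), np.float64(28.4))
349.07 (np.float64(-83.01), np.float64(28.75))
354.7 (np.float64(-94.03), np.float64(29.19))
nan (np.float64(nan), np.float64(nan))
360.19 (np.float64(-104.77), np.float64(29.6))
363.0 (np.float64(-110.27), np.float64(29.82))<stdin>:17: RuntimeWarning: invalid value encountered in scalar divide
```

Request:
jog_arm(
  moves=[
    [0.1,-1,0,0],
    [0.1,-2,0,0],
    [0.1,-2,0,0],
    [0.1,-2,0,0],
    [0.1,-2,0,0],
  ],
)

```text
clock: 8.92
ee_pos: [0.5239, -0.0299, 0.0686]
orientation: [[-0.998, -0.066, 0.001], [-0.066, 0.998, 0.001], [-0.001, 0.001, -1.0]]
ft_force: [-0.0, 6.1, 6.5]
grip_width: 0.0184
```

```bash
python3 l.py 7; python3 - <<'E'
import cv2,numpy as np
from h import w
s=dict(np.load('pics/s7.npz'))
a=s['frame'][272:292,312:344,::-1].astype(float)
a=np.clip(a*1.3,0,255).astype(np.uint8)
cv2.imwrite('pics/s7n.png',cv2.resize(a,None,fx=24,fy=24,interpolation=cv2.INTER_NEAREST))
o=np.array([0.51711547,0.05375447,0]);d=np.array([np.cos(np.radians(93.69)),np.sin(np.radians(93.69)),0]);ey=np.array([-d[1],d[0],0])
for v in range(276,292):
    row=[]
    for u in range(314,335):
        q=w(s,u,v)-o; row.append('%4d/%2d'%(q@d*1e3,q[2]*1e3))
    print(v,' '.join(row))
E
```

```text
[ 0.52393963 -0.02991012  0.0685795 ] [0.36786163 6.2857812  5.81311971] 0.018311249055317124
276  -52/11  -53/11  -53/10  -55/11  -54/10  -58/13  -57/11  -60/12  -60/12  -60/10  -61/11  -61/10  -63/11  -65/13  -64/10  -65/10  -66/11  -74/20  -80/25  -83/27  -85/28
277  -55/12  -55/10  -55/ 9  -56/10  -56/ 9  -59/11  -58/10  -59/ 9  -59/ 9  -64/13  -62/10  -66/13  -66/12  -66/11  -67/11  -67/11  -68/11  -76/19  -80/22  -82/23  -84/25
278  -78/34  -80/35  -81/35  -81/35  -81/34  -80/32  -78/28  -63/11  -63/10  -64/10  -66/12  -66/11  -68/12  -68/10  -67/ 9  -69/10  -69/ 9  -77/17  -79/18  -83/22  -85/24
279  -80/34  -84/38  -82/35  -84/36  -85/35  -84/34  -81/29  -64/10  -66/11  -67/12  -67/10  -68/11  -70/11  -70/11  -71/11  -72/11  -73/11  -84/23  -84/22  -84/21  -87/23
280  -84/36  -84/35  -85/35  -86/35  -87/35  -86/34  -84/31  -85/30  -68/11  -70/12  -70/11  -70/10  -72/12  -71/ 9  -83/22  -84/22  -83/21  -85/22  -87/23  -86/20  -86/20
281  -84/33  -88/37  -87/35  -88/35  -88/35  -88/34  -86/31  -86/30  -88/31  -81/22  -82/22  -83/22  -84/22  -75/12  -85/22  -86/22  -87/22  -87/2
[... 1045 characters left out ...]
3/11  -93/10
288  -91/24  -92/25  -91/23  -93/24  -93/23  -90/19  -92/20  -93/20  -93/20  -91/16  -89/13  -88/11  -89/10  -89/10  -90/10  -93/12  -92/10  -94/11  -95/11  -94/10  -97/12
289  -91/22  -93/23  -92/22  -92/20  -91/19  -92/18  -92/18  -92/17  -93/16  -90/13  -89/10  -90/11  -90/10  -93/12  -93/11  -93/10  -93/10  -96/12  -95/ 9  -98/12  -98/10
290  -91/20  -92/19  -90/16  -92/18  -90/15  -91/14  -93/16  -91/13  -91/12  -92/12  -93/12  -93/12  -94/12  -95/12  -96/12  -97/12  -98/12  -97/10  -98/10  -99/11 -100/11
291  -92/18  -91/16  -94/19  -91/14  -88/10  -91/13  -90/11  -90/ 9  -92/11  -92/10  -93/ 9  -95/12  -95/10  -97/11  -95/ 9  -99/12  -98/10 -100/11 -100/11 -102/12 -102/11
```

View pics/s7n.png

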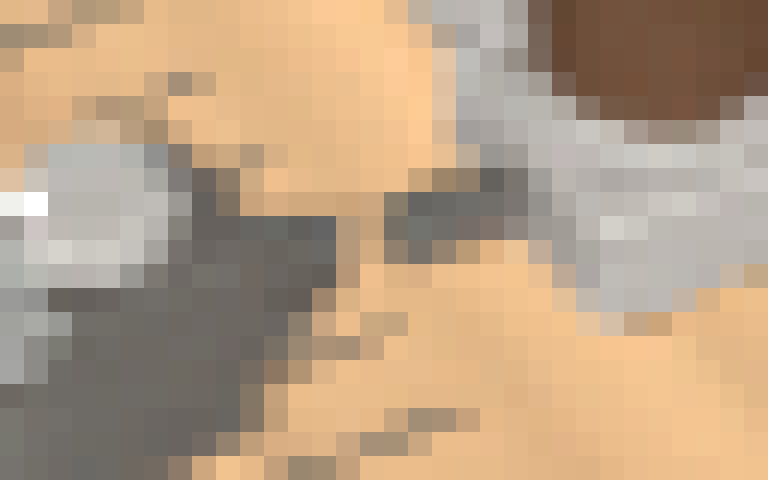

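```bash
cat > f.py <<'E'
import sys,numpy as np
from h import *
N=int(sys.argv[1]) if len(sys.argv)>1 else 0
o=np.array([0.51711547,0.05375447,0]);d=np.array([np.cos(np.radians(93.69)),np.sin(np.radians(93.69)),0]);ey=np.array([-d[1],d[0],0])
def gmap(c):
    vs,us=np.mgrid[0:480,0:640]
    r=np.stack([us,vs,np.ones_like(us)],-1)@np.linalg.inv(c['K']).T*c['z_map'][...,None]
    X=(r-c['t'])@c['R']-o
    return np.stack([X@d*1e3,X@ey*1e3,X[...,2]*1e3],-1)
def face(c,x0,x1,y0,y1,z0,z1):
    q=gmap(c).reshape(-1,3);m=(q[:,0]>x0)&(q[:,0]<x1)&(q[:,1]>y0)&(q[:,1]<y1)&(q[:,2]>z0)&(q[:,2]<z1);return q[m]
def rep(n,q): print(n,len(q),'med',np.median(q,0).round(2),'std',q.std(0).round(2),'sem',(q[:,0].std()/max(1,len(q))**.5).round(2))
for f in sys.argv[1:]:
    c=dict(np.load('pics/%s.npz'%f)); print(f)
    rep('marker -x face',face(c,-97,-87,39,57,15,29))
    p=-80 if f!='s0' else 5
    rep('foot -x face',face(c,-103,-91,-10,10,14,24) if f!='side0' else face(c,-13,-1,-10,10,14,24))
    rep('index',face(c,-92,-76,13.5,22.5,17,25) if f!='side0' else face(c,-2,12,13.5,22.5,17,25))
    rep('tip marker',face(c,-92,-76,26.5,31,17,25))
E
python3 f.py side0 s5 s6 s7
```

```text
Traceback (most recent call last):
  File "f.py", line 3, in <module>
    N=int(sys.argv[1]) if len(sys.argv)>1 else 0
      ~~~^^^^^^^^^^^^^
ValueError: invalid literal for int() with base 10: 'side0'
```

```bash
sed -i '/^N=/d' f.py; python3 f.py side0 s5 s6 s7
```

```text
side0
marker -x face 54 med [-91.66  48.47  22.33] std [1.5  5.14 3.75] sem 0.2
foot -x face 32 med [-7.13  1.43 19.99] std [1.83 5.96 2.6 ] sem 0.32
index 7 med [ 2.94 16.68 21.33] std [1.58 1.44 1.33] sem 0.6
tip marker 8 med [-87.61  27.68  22.03] std [2.78 1.67 1.22] sem 0.98
s5
marker -x face 57 med [-92.    48.35  22.07] std [1.29 5.27 4.14] sem 0.17
foot -x face 13 med [-91.26  -3.55  19.21] std [0.23 4.05 2.05] sem 0.06
index 8 med [-79.72  16.5   21.46] std [1.32 1.51 1.8 ] sem 0.47
tip marker 6 med [-88.35  29.01  22.59] std [2.62 1.25 1.44] sem 1.07
s6
marker -x face 61 med [-91.86  48.94  23.34] std [1.56 5.02 4.19] sem 0.2
foot -x face 33 med [-94.67   0.21  20.29] std [1.27 5.58 2.48] sem 0.22
index 10 med [-83.92  16.56  21.45] std [1.37 1.73 2.09] sem 0.43
tip marker 6 med [-87.32  27.53  22.29] std [2.95 1.08 0.79] sem 1.2
s7
marker -x face 52 med [-91.75  49.1   22.1 ] std [1.51 5.28 3.95] sem 0.21
foot -x face 35 med [-97.    0.5  19.6] std [1.56 5.84 2.51] sem 0.26
index 12 med [-86.09  16.96  21.7 ] std [1.13 2.06 1.51] sem 0.33
tip marker 7 med [-87.39  27.7   21.86] std [2.76 1.43 1.53] sem 1.04
```

```bash
cat > m.py <<'E'
import sys; sys.argv=['f']
exec(open('f.py').read())
Z=[];F=[]
for i in range(16):
    c=imaging.camera('side');Z.append(c['z_map']);F.append(c['frame'].astype(float))
Z=np.array(Z);c['z_map']=np.median(Z,0).astype(np.float32);print('noise',Z[:,283,320].std())
c['frame']=np.mean(F,0);np.savez('pics/avg.npz',**c)
rep('marker face',face(c,-97,-86,39,57,15,29));rep('marker inner',face(c,-97,-86,42,55,17,27))
rep('foot face',face(c,-103,-90,-10,10,14,24));rep('foot inner',face(c,-103,-90,-8,8,15,23))
rep('index',face(c,-94,-74,13.5,22.5,17,25))
q=face(c,-94,-74,13.5,22.5,15,26);print(q[np.argsort(q[:,1])].round(1).tolist())
q=face(c,-94,-74,24,33,15,26);print(q[np.argsort(q[:,1])].round(1).tolist())
print(bot.get_state()['clock'],bot.get_state()['ee_pos'])
E
python3 m.py
```

```text
noise 0.001558954
marker face 59 med [-91.8   49.39  21.92] std [1.25 5.36 4.18] sem 0.16
marker inner 28 med [-91.82  49.4   21.97] std [0.84 3.82 2.79] sem 0.16
foot face 37 med [-96.9    1.97  20.27] std [1.41 5.82 2.5 ] sem 0.23
foot inner 24 med [-96.93   1.95  19.32] std [0.34 4.71 2.13] sem 0.07
index 12 med [-85.95  16.98  21.72] std [1.29 1.84 1.42] sem 0.37
[[-85.7, 13.8, 22.1], [-87.3, 14.6, 19.0], [-87.3, 14.7, 21.4], [-85.3, 15.6, 22.5], [-87.0, 16.5, 19.5], [-87.0, 16.6, 22.0], [-84.9, 17.4, 23.1], [-86.2, 18.2, 22.1], [-83.4, 18.6, 22.4], [-87.5, 18.8, 21.0], [-84.4, 19.0, 18.5], [-84.7, 19.3, 21.3]]
[[-83.9, 25.0, 23.3], [-86.0, 26.2, 23.2], [-86.5, 26.4, 21.2], [-83.1, 26.5, 23.3], [-87.0, 26.6, 19.4], [-85.1, 27.7, 23.1], [-82.2, 28.1, 23.2], [-87.1, 28.8, 22.9], [-89.0, 29.8, 22.5], [-90.5, 30.7, 21.8], [-90.8, 30.8, 19.7], [-91.1, 32.9, 16.1]]
9.8167 [ 0.52393382 -0.02984548  0.06856491]
```

```bash
cat > y.py <<'E'
import sys; sys.argv=['f']
exec(open('f.py').read())
for n in ['side0','s2','s3']:
    c=dict(np.load('pics/%s.npz'%n))
    rep(n+' foot inner',face(c,-13,0,-8,8,15,23))
c=dict(np.load('pics/avg.npz'))
# yaw from steel blade/case in side view: case top edges, board -x end and +y edge
g=gmap(c)
q=face(c,30,170,-40,40,34,42);print('case top n',len(q),'x',np.percentile(q[:,0],[2,98]).round(1),'y',np.percentile(q[:,1],[2,98]).round(1))
for c2,n in((c,'side'),(dict(np.load('pics/top0.npz')),'top')):
    q=face(c2,40,155,-40,40,34,42)
    xs=np.arange(45,155,10);e=[]
    for x in xs:
        m=q[abs(q[:,0]-x)<5,1]; e.append((m.min(),m.max()) if len(m)>3 else (np.nan,)*2)
    e=np.array(e);k=~np.isnan(e[:,0])
    print(n,'yaw err deg',[np.degrees(np.arctan(np.polyfit(xs[k],e[k,j],1)[0])).round(2) for j in(0,1)],e.mean(0))
m=face(c,-97,-86,40,57,16,28);f=face(c,-103,-90,-9,9,14.5,23.5)
for n,a in(('m',m),('f',f)): 
    a=a[abs(a[:,0]-np.median(a[:,0]))<1.2];p=np.polyfit(a[:,1],a[:,0],1);print(n,len(a),p,a[:,0].mean())
a=c['frame'][268:296,308:348,::-1];a=np.clip(a*1.3,0,255).astype(np.uint8)
cv2.imwrite('pics/avgz.png',cv2.resize(a,None,fx=19,fy=19,interpolation=cv2.INTER_CUBIC))
E
python3 y.py
```

```text
side0 foot inner 25 med [-7.23  0.98 19.86] std [2.   5.31 2.18] sem 0.4
s2 foot inner 24 med [-7.05 -0.34 18.96] std [2.09 5.23 2.17] sem 0.43
s3 foot inner 20 med [-7.07  2.01 20.13] std [2.05 4.87 1.6 ] sem 0.46
case top n 794 x [ 36.7 152.3] y [-23.6  17.6]
side yaw err deg [np.float64(0.08), np.float64(-0.02)] [-24.06113035  17.9362659 ]
top yaw err deg [np.float64(0.27), np.float64(0.4)] [-22.83931736  21.04296147]
m 39 [ 4.06932388e-02 -9.38131600e+01] -91.8394189652188
f 28 [ 2.47000725e-02 -9.69049480e+01] -96.90388281865658
```

View pics/avgz.png

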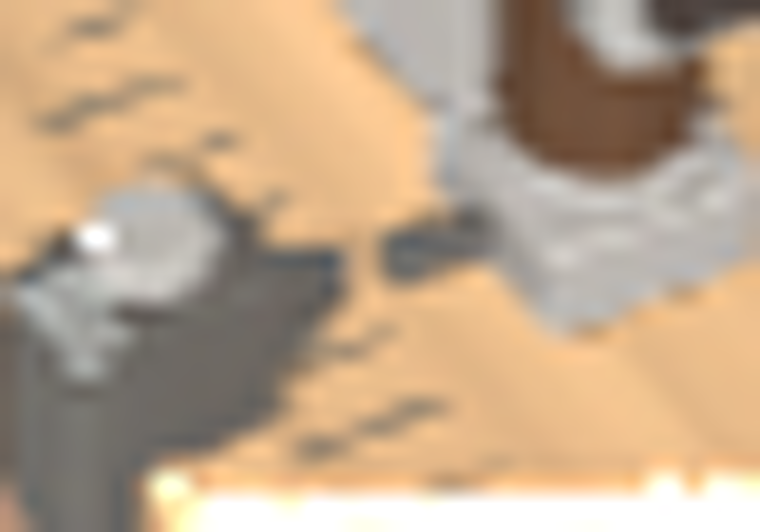

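The averaged side view shows the index finger's line (crop ~425,245, along the scale-line slope) running into the marker's point (~340,270), so they are level to within about 1 mm. One last check of everything, then hand in.

```bash
python3 - <<'E'
from h import *
c=snap('side','s9');a=c['frame'][130:380,200:460,::-1]
cv2.imwrite('pics/s9c.png',cv2.resize(a,None,fx=2.4,fy=2.4)); s=bot.get_state();print(s['clock'],s['ee_pos'],s['ft_force'],s['grip_width'])
E
```

```text
9.8667 [ 0.52395062 -0.02988594  0.06858249] [-1.03901004  6.62116239  6.21074414] 0.018291259175578785
```

View pics/s9c.png

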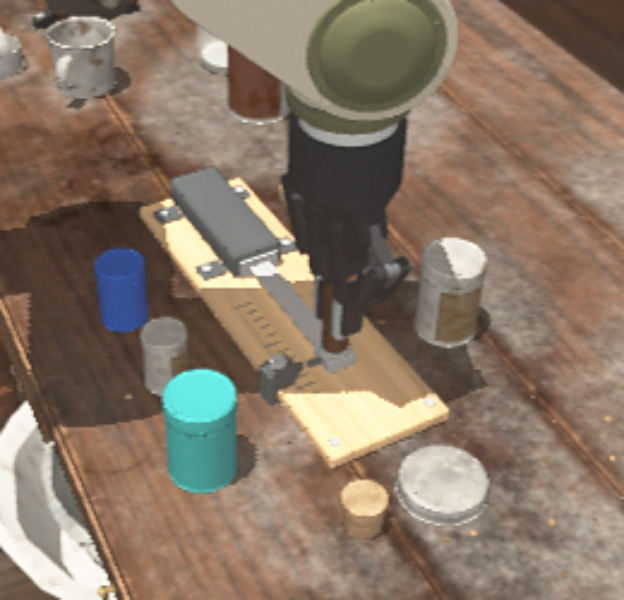

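The tin is upright off the board (450,290), and the cork (365,508) and lid (443,485) are untouched. The post is held, with the index at the marker (305,362).

```bash
python3 -c "
from rig import job; print(job.close_job())"
```

```text
the job is handed in; nothing more can be done
None
```

I stood the spice tin upright on the bare table beyond the board's -y side. Then I gripped the slide's post at 60 N, pulled it out about 88.7 mm to the marker, and handed the job in at about 10 s still holding it there.

**Alignment checks:**
- **By eye:** the side view shows the index finger in line with the marker's point, to within about 0.5 mm.
- **By arm travel:** the tool moved 88.7 mm, against 88.9 to 89.4 mm measured beforehand in the top view and 88.7 mm from the side view's depth readings.
- **Disagreement:** averaged side-camera depth put the slide about 1.1 mm too far out. The two faces it compares looked slightly skewed in that view, and allowing for that gave about 0.4 mm short. I left the slide where it was, so allow about ±1 mm.
- **Top camera:** the arm blocked its view, so it could not confirm the final position.

**Other checks:** in the last picture the tin is upright and the cork and jar lid look undisturbed. The matchbox was hidden behind the arm in that picture. It was last seen in place just before the pull, and the arm did not go near it. The steady force on the wrist was about 9 N.

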